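# Reload the sampler carousel and lock it again

## Task

Undo the carousel's lock collar with the pin spanner, both prongs in its holes, turning it counterclockwise until it is loose, and only then turn the carousel to the load detent. Stand every jar from the blue mat upright in its own carousel pocket, turn the carousel back to the run detent, tighten the collar fully clockwise with the spanner, and put the spanner back in its rest. Turn the collar only with the spanner seated in both holes, turn the carousel only while the collar is loose, and leave the beaker, solvent bottle and carton alone.

Things in the scene. Friction and masses are not known exactly. Their poses are not given: they have to be found in the camera images.
- sampler: Carousel unit, fixed: grey base plate 300 x 300 x 10 mm; origin at the centre of its underside on the bench, on the vertical axis of carousel and collar. Own +x points away from the robot at yaw 0.
- cover (a point): Inner corner of the sampler's fixed cover (white walls, smoked clear roof, top 106 mm above the bench), at the sampler's own x = 50, y = 50 mm. The roof hangs over own x from -35 to 150 and y from -10 to 150 mm, except where x and y are both under 50. Nothing can be loaded under it.
- carousel (a joint): Carousel angle (rad, grows counterclockwise from above). Aluminium disc, radius 126 mm, top 28 mm above the bench. Spring detents: run at 0 (pockets under the cover), load at 2.356 (pockets on the robot's side); stops 0.08 rad beyond. Let go between, it swings slowly to the nearer detent (0.25 N m at most); friction may leave it 0.05 rad off the detent.
- pocket0 (a point): Carousel pocket 0: the centre of its floor, on the disc's top (28 mm above the bench), 90 mm from the axis. A white ring stands round it, 43 mm inside, 49 mm outside, 14 mm high. Its axes turn with the carousel. At joint value 0 it lies 15 degrees counterclockwise from the sampler's own +x.
- pocket1 (a point): Carousel pocket 1: the centre of its floor, on the disc's top (28 mm above the bench), 90 mm from the axis. A white ring stands round it, 43 mm inside, 49 mm outside, 14 mm high. Its axes turn with the carousel. At joint value 0 it lies 55 degrees counterclockwise from the sampler's own +x.
- pocket2 (a point): Carousel pocket 2: the centre of its floor, on the disc's top (28 mm above the bench), 90 mm from the axis. A white ring stands round it, 43 mm inside, 49 mm outside, 14 mm high. Its axes turn with the carousel. At joint value 0 it lies 95 degrees counterclockwise from the sampler's own +x.
- post_top (a point): Top centre of the steel post by which the carousel is turned: upright round post, 12 mm diameter, 92 mm tall on the disc, top 120 mm above the bench, 115 mm from the axis; at joint value 0 it lies 135 degrees counterclockwise from the sampler's own +x, at load 270 degrees.
- collar (a joint): Angle of the dark steel lock collar on top of the hub (rad, grows counterclockwise from above). 0 = fully tight (stop), 1.3 = loose stop. It counts as loose above 1.0 and as tight below 0.15. Friction 0.2 N m; stays where it is left. The collar is 81 mm across and 14 mm thick, its top 114 mm above the bench. It does not turn with the carousel; it sits on a hub of 22 mm radius.
- hole_a (a point): Centre of the mouth of one face hole of the collar, on its top face, 26 mm from the axis. The hole is 11 mm wide and goes straight down through the 14 mm collar. Its z axis points up.
- hole_b (a point): The same for the other face hole, opposite hole_a (52 mm between centres).
- spanner: Loose pin spanner, 0.2 kg. Steel bar 70 x 24 x 12 mm (own x, y, z); origin at the centre of the bar's underside, z up. Two round prongs 6.4 mm thick with round ends stick down 13 mm from the underside at own x = -26 and +26 mm. A stem rises to a grey grip block 40 x 16 mm (own x, y) from 30 to 72 mm above the origin. It works either way round. At the start it stands upright in the rest. Seated in the collar, its bar lies on the collar's top.
- prong_a (a point): Tip of the prong at own x = -26 mm of the spanner.
- prong_b (a point): Tip of the prong at own x = +26 mm of the spanner.
- rest: Fixed grey spanner rest, 100 x 42 mm, 24 mm high, on a thin foot 130 x 70 mm; origin at the centre of its underside. A slot 78 mm long (own x) and 14 mm wide (own y), 21 mm deep, is open at the top: the prongs hang in it and the bar lies on the rims, its origin 24 mm above the bench. The spanner fits either way round.
- mat: Fixed blue mat 160 x 160 x 3 mm, origin at the centre of its underside. The jars to be loaded stand on it.
- jar0: Squat sample jar, amber glass with a white lid, 36 mm diameter, 24 mm tall, with a white knob 18 mm thick and 20 mm tall on top (44 mm in all), 70 g; origin at the centre of its underside, z up. To be loaded if present (two or three of the four are).
- jar1: Squat sample jar, amber glass with a white lid, 36 mm diameter, 24 mm tall, with a white knob 18 mm thick and 20 mm tall on top (44 mm in all), 70 g; origin at the centre of its underside, z up. To be loaded if present (two or three of the four are).
- jar2: Squat sample jar, amber glass with a white lid, 36 mm diameter, 24 mm tall, with a white knob 18 mm thick and 20 mm tall on top (44 mm in all), 70 g; origin at the centre of its underside, z up. To be loaded if present (two or three of the four are).
- jar3: Squat sample jar, amber glass with a white lid, 36 mm diameter, 24 mm tall, with a white knob 18 mm thick and 20 mm tall on top (44 mm in all), 70 g; origin at the centre of its underside, z up. To be loaded if present (two or three of the four are).
- beaker: Bystander: clear beaker, 70 mm across, 90 mm tall; origin at the centre of its underside.
- solvent: Bystander: tall amber solvent bottle, 80 mm across, 170 mm tall; origin at the centre of its underside.
- carton: Bystander: cardboard box 80 x 60 x 45 mm; origin at the centre of its underside.
Mind the look-alikes: they are no part of the job. Leave any black or purple look-alike of the jar0 alone.

How it is judged:
By the outcome, as a careful person would: the job done as asked, in the order asked, and still so for the second after the job is handed in, with the robot touching nothing.
Of jar0, jar1, jar2, jar3 only 2 to 3 are there at a start; the rules pass over those that are not, and their reading is None.
At some moment in a run one of jar0, jar1, jar2, jar3 may be knocked a few centimetres aside while the robot is not near it.
It also fails if it takes over 210 s, if anything falls off the work surface, if the arm or the gripper's body presses on something with over 40 N, if the wrist force passes 120 N, or if a joint passes its speed limit or range.

## Robot

A 6-joint arm with a two-finger parallel gripper is mounted at the origin on the work surface. World frame = base frame: x ahead of the robot, y to its left, z up, the work surface at z = 0. Lengths are in m, angles in rad, forces in N, time in s.
With the tool pointing down it reaches from about 0.275 to 0.725 m from the base axis. Payload 15.9 kg.
Tool frame: the origin (TCP) lies midway between the tips of the shut fingers; the grasp point (between the pads) lies 19 mm behind it; z points along the fingers, y is the line along which they close (so a half turn about z gives the same grasp; the last joint's range is limited). The gripper opens to 85 mm and grips with 20 to 120 N. Pads are 22 mm wide; open, the fingers measure 114 mm over their backs; the gripper's body (76 mm by 85 mm) begins 54 mm behind the grasp point. The pads swing forward as they close: fully open they stand 13 mm farther back than shut.
Start: joints at [-1.302, 0.213, -0.034, 1.323, 0, 1.571], TCP at [0.133, -0.482, 0.231] pointing down, gripper open.
Joint ranges: [-2.98, 2.98], [-0.74, 1.72], [-1.14, 1.35], [-2.1, 2.04], [-1.57, 1.44], [-3.14, 3.14]. Speed limits (rad/s): [1.89, 1.89, 2.39, 2.57, 3.14, 3.14].

## Interface

Orientations are given as a unit quaternion [x, y, z, w].
In Python, from plant import * gives the robot as it stands.
- The arm moves only by the tool jog_arm, never from a script. Its argument "commands" is a list that holds one entry, the list of rows, each a list of 5 numbers: the shift along the tool's x, y, z in m, then the turn about the tool's z in rad, then the gripper's target within -1 to 1 (fully open at 1, half-way at 0, shut at -1). In form: [[[tx, ty, tz, spin, grip], ...]]. A call has 1 to 8 rows; each row is the pose to reach, as a shift and turn from the pose commanded when the call began, along the tool's axes at that moment; what a row does not reach only later rows make up. A row lasts 1/12 s, in which the tool goes at most 41.7 mm and 7.16 degrees, less where a joint would pass 70% of its speed; a pose out of reach is approached as far as the arm can. A call with a gripper value outside its range is refused whole. The fingers move at their own pace and stop on an object; "squeeze" is the grip in N (left out, the last holds). Time passes only in rows, so rows that repeat a pose let the fingers close. It gives the time, the measured TCP pose, the force and the opening at its end, in the units of the state.
- sense(): the state, without advancing time (a new reading comes with each control period).
- get_image(name): name is "scene" or "top" or "wrist"; returns (picture, depth): 420x560x3 uint8, blue, green, red; 420x560 float32, m along the optical axis (not along the pixel's ray), 0 where there is no reading.
- camera_info(name): a dict with "K" (3x3 intrinsics, pixels), "k1" (the pictures are not rectified: a ray, as slopes to the right and down, at radius r is drawn at 1 + k1 r^2 times it, then the intrinsics apply), "camera_from_world" (4x4, takes a point from world to camera coordinates). Camera axes: x right, y up, looking along -z (the intrinsics and any distortion apply to the point x, -y, -z); pixel columns grow to the right and rows downward; lengths in m; the calibration is good to about 2 mm. A picture is of the moment at which its call begins: read the wrist's pose just before it. camera_info takes no time and is no camera call; for the wrist camera it gives the pose at the moment of the call.
- job_done(): hands the job in, once; it reports no verdict.
The state is a dict: "time": time; "joint_pos": joint angles; "qd": joint speeds; "tau": joint torques, N m; "eef_pos": TCP position; "eef_rot": TCP orientation; "wrist_force": force on the tool from outside, world axes, zero at the start; "torque": the same for the moment, N m; "width": opening from 0.0 (shut) to 1.0 (fully open).
Only numpy, scipy, OpenCV 4.12 (cv2) and the standard library are available. Lean on these libraries where they do the work, as an engineer would, in place of code of your own. Each camera call takes 0.05 s, during which the arm holds its last target. There are 200 camera calls.

## Working session

There is one attempt and no reset: what is moved stays moved. The work goes in short steps, Python scripts to look and compute and a tool call to move; the robot and the scene stay as the last step left them, time stands still between calls to the robot, and variables do not carry over. Pictures are saved under pics/ and viewed, on a budget of 14 in all, crops included, one or two more only if the job needs it, and the job is handed in when it is done.

Besides the shell and the picture viewer there is one more tool, called after ">>>" in YAML: its name, and indented under it one key for each argument. jog_arm: Moves the arm, as the interface text tells. Its arguments: {"type":"object","properties":{"commands":{"type":"array"},"squeeze":{"type":"number"}},"required":["commands"]}

```bash
ls; mkdir -p pics; python3 - <<'E'
from plant import *
import cv2,numpy as np
s=sense(); print(s)
for n in ("scene","top","wrist"):
    im,d=get_image(n); cv2.imwrite(f"pics/{n}0.png",im); np.save(f"pics/{n}0.npy",d)
    c=camera_info(n); print(n,np.round(c["K"],1).tolist(),c["k1"],np.round(c["camera_from_world"],3).tolist())
E
```

```text
pics
{'time': 0.0, 'joint_pos': array([-1.30204203e+00,  2.13384824e-01, -3.50683970e-02,  1.32353469e+00,
       -3.93637035e-06,  1.57080493e+00]), 'qd': array([-0.00016046, -0.00073108,  0.00018536, -0.00032452,  0.00100606,
       -0.00150779]), 'tau': array([ 3.57527111e-03, -6.86148262e+01,  4.87119269e+01,  1.74430601e-02,
        1.71582019e-04, -9.92690389e-06]), 'eef_pos': array([ 0.13266795, -0.48170232,  0.23079817]), 'eef_rot': array([ 9.90985369e-01,  1.33968815e-01, -8.17728889e-05, -5.90155437e-04]), 'wrist_force': array([ 0.08458596,  0.03944548, -0.6895364 ]), 'torque': array([-0.00453399, -0.03917426,  0.03508795]), 'width': 0.998933959923284}
scene [[424.2, 0.0, 275.5], [0.0, 424.2, 209.4], [0.0, 0.0, 1.0]] -0.0326974292601604 [[-0.855, 0.518, -0.008, 0.414], [-0.368, -0.597, 0.712, 0.125], [0.365, 0.612, 0.702, -1.37], [0.0, 0.0, 0.0, 1.0]]
top [[444.5, 0.0, 280.0], [0.0, 444.5, 218.5], [0.0, 0.0, 1.0]] -0.07786013135905692 [[0.015, -1.0, -0.009, 0.049], [0.995, 0.014, 0.098, -0.494], [-0.098, -0.011, 0.995, -1.286], [0.0, 0.0, 0.0, 1.0]]
wrist [[351.3, 0.0, 277.3], [0.0, 351.3, 209.4], [0.0, 0.0, 1.0]] -0.023376300069551756 [[0.265, -0.964, -0.0, -0.499], [0.929, 0.256, -0.268, 0.034], [0.258, 0.071, 0.963, -0.379], [0.0, 0.0, 0.0, 1.0]]
```

View pics/top0.png

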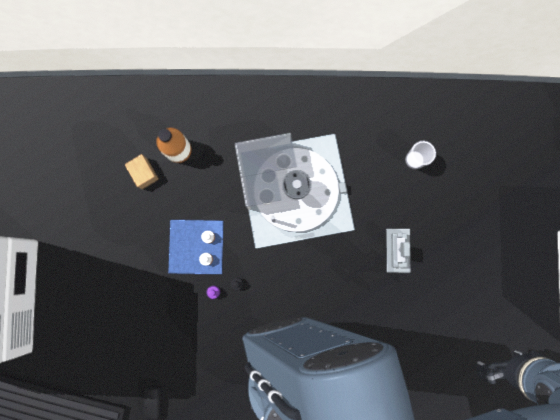

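View pics/scene0.png

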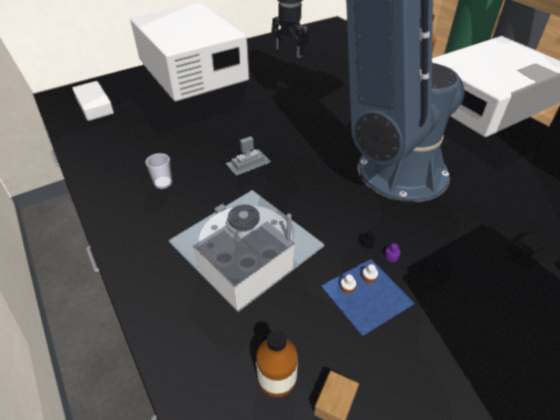

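Top view: two white-lidded jars on the blue mat at (208,237) and (206,259). The look-alikes are purple at (213,292) and black at (239,284), both off the mat, so I leave them alone. The sampler's collar is at (297,185), the rest with the spanner at (399,250), the beaker at (420,155), the bottle at (173,145) and the carton at (142,172). I choose the two lidded jars, and will check them in a close crop.

```bash
cat > h.py <<'E'
from plant import *
import cv2, numpy as np
from scipy.spatial.transform import Rotation as R
def ray(c,px):
    K=c["K"]; p=cv2.undistortPoints(np.array([[px]],float),np.array(K,float),np.array([c["k1"],0,0,0,0],float))[0,0] if 0 else None
    d=np.array([(px[0]-K[0][2])/K[0][0],(px[1]-K[1][2])/K[1][1]]); u=d.copy()
    for _ in range(8): u=d/(1+c["k1"]*(u@u))
    T=np.array(c["camera_from_world"]); Rw=T[:3,:3].T
    return -Rw@T[:3,3], Rw@np.array([u[0],-u[1],-1.0])
def onz(c,px,z):
    o,d=ray(c,px); return o+d*(z-o[2])/d[2]
def proj(c,p):
    q=np.array(c["camera_from_world"])@np.r_[p,1]; u=np.array([q[0],-q[1]])/-q[2]
    u=u*(1+c["k1"]*(u@u)); K=c["K"]; return np.array([K[0][0]*u[0]+K[0][2],K[1][1]*u[1]+K[1][2]])
def toolyaw(s): # world yaw of tool x axis
    x=R.from_quat(s["eef_rot"]).as_matrix()[:,0]; return np.arctan2(x[1],x[0])
def go(p,yaw=None,s=None):
    "tool shift + spin from measured pose to world TCP p, tool-x yaw (mod pi)"
    s=s or sense(); M=R.from_quat(s["eef_rot"]).as_matrix(); t=M.T@(np.array(p)-s["eef_pos"])
    sp=0 if yaw is None else -((yaw-toolyaw(s)+np.pi/2)%np.pi-np.pi/2)
    return np.round(np.r_[t,sp],4)
def snap(name,tag):
    s=sense(); c=camera_info(name); im,d=get_image(name); cv2.imwrite(f"pics/{tag}.png",im); np.save(f"pics/{tag}.npy",d)
    return s,c,im,d
E
python3 - <<'E'
from h import *
c=camera_info("top"); im=cv2.imread("pics/top0.png"); d=np.load("pics/top0.npy")
for n,px,z in [("collar",(297,185),.114),("restspan",(399,250),.024),("j1",(208,237),.045),("j2",(206,259),.045),("purple",(213,292),.04),("black",(239,284),.04),("beaker",(420,157),.05),("bl",(235,143),.01),("br",(333,135),.01),("tr",(354,231),.01),("tl",(256,248),.01)]:
    print(n,np.round(onz(c,px,z),3))
a=cv2.resize(im[205:305,155:255],None,fx=4,fy=4,interpolation=cv2.INTER_CUBIC)
b=cv2.resize(im[205:305,350:450],None,fx=4,fy=4,interpolation=cv2.INTER_CUBIC)
cv2.imwrite("pics/crop0.png",np.hstack([a,b]))
E
```

```text
collar [0.578 0.009 0.114]
restspan [ 0.405 -0.295  0.024]
j1 [0.435 0.264 0.045]
j2 [0.371 0.268 0.045]
purple [0.276 0.246 0.04 ]
black [0.301 0.171 0.04 ]
beaker [ 0.679 -0.355  0.05 ]
bl [0.724 0.197 0.01 ]
br [ 0.753 -0.102  0.01 ]
tr [ 0.461 -0.165  0.01 ]
tl [0.406 0.126 0.01 ]
```

View pics/crop0.png

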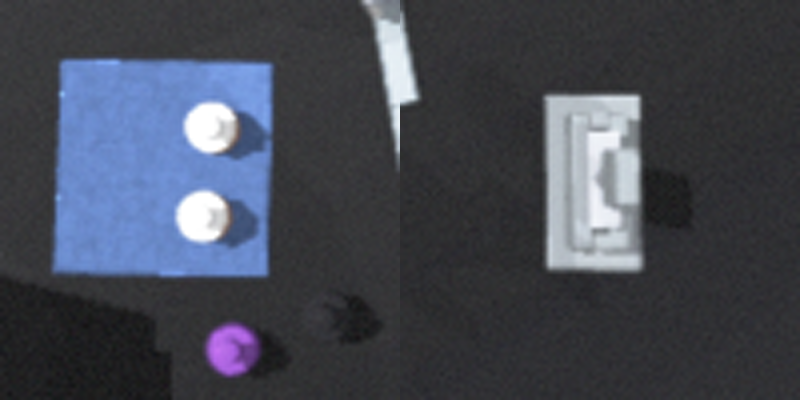

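The crop confirms two white-lidded jars on the mat. The purple and black ones stand off it. The rest's long side runs along world x. Next I move over the spanner.

```bash
python3 -c "
from h import *
print(go([.405,-.295,.2],0))"
```

```text
[ 0.3121 -0.1078  0.031   0.2688]
```

>>> jog_arm:
  commands:
    - [[0.312, -0.108, 0.031, 0.269, 1], [0.312, -0.108, 0.031, 0.269, 1], [0.312, -0.108, 0.031, 0.269, 1], [0.312, -0.108, 0.031, 0.269, 1], [0.312, -0.108, 0.031, 0.269, 1], [0.312, -0.108, 0.031, 0.269, 1], [0.312, -0.108, 0.031, 0.269, 1], [0.312, -0.108, 0.031, 0.269, 1]]

```text
time: 0.82
eef_pos: [0.3999, -0.2978, 0.2008]
eef_rot: [1.0, -0.0, -0.0, 0.0]
wrist_force: [-0.1, -1.2, -0.6]
width: 1.003
```

>>> jog_arm:
  commands:
    - [[0, 0, 0, 0, 1], [0, 0, 0, 0, 1], [0, 0, 0, 0, 1]]

```text
time: 1.07
eef_pos: [0.3983, -0.2994, 0.2008]
eef_rot: [1.0, 0.0, -0.0, -0.0]
wrist_force: [0.0, -0.0, -0.5]
width: 0.999
```

```bash
python3 - <<'E'
from h import *
s,c,im,d=snap("wrist","w1")
print(np.round(s["eef_pos"],4),toolyaw(s), np.round(proj(c,[.405,-.295,.096])),np.round(proj(c,[.405,-.295,.024])))
E
```

```text
[ 0.3983 -0.2994  0.2008] 0.000519972665268146 [272. 200.] [273. 181.]
```

View pics/w1.png

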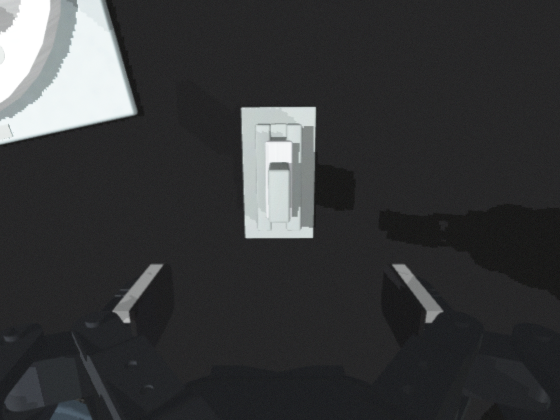

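The spanner stands in its rest near (280,180), with its long side along image vertical. I segment the grip block's top by depth height.

```bash
cat >> h.py <<'E'
def cloud(c,d):
    K=np.array(c["K"],float); h,w=d.shape; v,u=np.mgrid[:h,:w]
    a=np.stack([(u-K[0,2])/K[0,0],(v-K[1,2])/K[1,1]],-1); b=a.copy()
    for _ in range(8): b=a/(1+c["k1"]*(b**2).sum(-1,keepdims=True))
    T=np.array(c["camera_from_world"]); p=np.stack([b[...,0]*d,-b[...,1]*d,-d],-1)
    P=(p-T[:3,3])@T[:3,:3]; P[d==0]=np.nan; return P
def rect(pts):
    (cx,cy),(w,h),a=cv2.minAreaRect((pts[:,:2]*1000).astype(np.float32)); a=np.radians(a)
    if h>w: w,h,a=h,w,a+np.pi/2
    return cx/1e3,cy/1e3,w,h,(a+np.pi/2)%np.pi-np.pi/2
E
python3 - <<'E'
from h import *
c=camera_info("wrist"); d=np.load("pics/w1.npy"); P=cloud(c,d)
near=(abs(P[...,0]-.405)<.08)&(abs(P[...,1]+.295)<.05)
z=P[...,2]
print(np.histogram(z[near],bins=np.arange(-.006,.11,.006)))
for lo,hi in((.088,.102),(.03,.042),(.018,.03),(.002,.009)):
    m=near&(z>lo)&(z<hi); p=P[m]; print(lo,m.sum(),np.median(z[m]),np.round(rect(p),4), np.round(np.median(p,0),4))
E
```

```text
(array([  381, 10986,    29,     4,   231,  2346,   138,   739,     0,
           0,    16,    18,    21,    22,    21,    24,   126,  1053,
           0]), array([-0.006,  0.   ,  0.006,  0.012,  0.018,  0.024,  0.03 ,  0.036,
        0.042,  0.048,  0.054,  0.06 ,  0.066,  0.072,  0.078,  0.084,
        0.09 ,  0.096,  0.102,  0.108]))
0.088 1185 0.09702522607367238 [ 4.07400e-01 -3.00500e-01  3.98135e+01  1.59423e+01 -6.10000e-03] [ 0.4091 -0.3005  0.097 ]
0.03 877 0.03693587588398466 [ 4.07400e-01 -3.00600e-01  6.92754e+01  2.39058e+01  8.40000e-03] [ 0.4291 -0.3008  0.0369]
0.018 2577 0.025080708479033025 [ 4.059000e-01 -3.006000e-01  1.002485e+02  4.207170e+01  4.300000e-03] [ 0.4139 -0.3     0.0251]
0.002 5470 0.003993030474692681 [ 4.048000e-01 -2.951000e-01  1.587127e+02  9.999830e+01 -1.000000e-03] [ 0.4204 -0.2981  0.004 ]
```

>>> jog_arm:
  commands:
    - [[0.009, 0.001, 0.04, 0, 0.2], [0.009, 0.001, 0.08, 0, 0], [0.009, 0.001, 0.115, 0, 0], [0.009, 0.001, 0.139, 0, 0], [0.009, 0.001, 0.139, 0, 0], [0.009, 0.001, 0.139, 0, -1], [0.009, 0.001, 0.139, 0, -1], [0.009, 0.001, 0.139, 0, -1]]
  squeeze: 70

```text
time: 1.78
eef_pos: [0.4083, -0.3016, 0.064]
eef_rot: [1.0, -0.001, 0.001, 0.001]
wrist_force: [0.0, 0.3, -1.4]
width: 0.172
```

>>> jog_arm:
  commands:
    - [[0, 0, 0, 0, -1], [0, 0, 0, 0, -1], [0, 0, 0, 0, -1]]

```text
time: 2.03
eef_pos: [0.4083, -0.3015, 0.0639]
eef_rot: [1.0, -0.0, 0.001, 0.001]
wrist_force: [-3.8, 0.3, 10.2]
width: 0.179
```

>>> jog_arm:
  commands:
    - [[0, 0, -0.04, 0, -1], [0, 0, -0.08, 0, -1], [0, 0, -0.12, 0, -1], [0.0, 0, -0.16, 0, -1], [0.02, -0.03, -0.19, 0, -1], [0.04, -0.07, -0.2, 0, -1], [0.06, -0.11, -0.2, 0, -1], [0.07, -0.15, -0.2, 0, -1]]

```text
time: 2.7
eef_pos: [0.476, -0.16, 0.2641]
eef_rot: [1.0, -0.001, 0.002, 0.001]
wrist_force: [1.5, -0.4, -1.7]
width: 0.176
```

>>> jog_arm:
  commands:
    - [[0, -0.04, 0, 0, -1], [0, -0.08, 0, 0, -1], [0, -0.12, 0, 0, -1], [0.0, -0.16, 0, 0, -1], [0, -0.16, 0, 0, -1], [0, -0.16, 0, 0, -1], [0, -0.16, 0, 0, -1], [0, -0.16, 0, 0, -1]]

```text
time: 3.37
eef_pos: [0.4746, -0.0019, 0.2624]
eef_rot: [1.0, -0.001, 0.0, 0.0]
wrist_force: [0.0, -1.1, -2.3]
width: 0.18
```

```bash
python3 - <<'E'
from h import *
s,c,im,d=snap("wrist","w2")
print(s["time"],np.round(s["eef_pos"],4),toolyaw(s),s["width"],s["wrist_force"])
E
```

```text
3.3667 [ 0.4746 -0.0019  0.2624] -0.0023406081969363037 0.17984617203630032 [ 0.02775882 -1.05467303 -2.32845759]
```

View pics/w2.png

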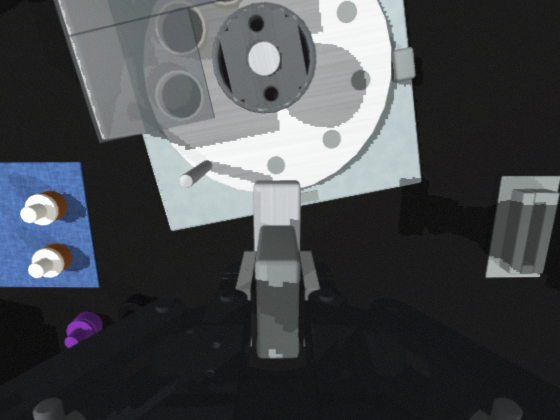

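The collar is at (264,58), with hole mouths at (256,23) and (270,94). The post top is at (185,181), the spanner hangs straight in the gripper, and both jars are still on the mat. I now measure these.

```bash
python3 - <<'E'
from h import *
c=camera_info("wrist"); d=np.load("pics/w2.npy"); im=cv2.imread("pics/w2.png"); P=cloud(c,d); z=P[...,2]
v,u=np.mgrid[:420,:560]
# collar face
roi=(np.hypot(u-264,v-58)<70)
m=roi&(z>.108)&(z<.120); p=P[m]; print("collar",m.sum(),np.median(p[:,2])); 
cc,r=cv2.minEnclosingCircle((p[:,:2]*1000).astype(np.float32)); print(cc,r, np.round(rect(p),4))
g=cv2.cvtColor(im,cv2.COLOR_BGR2GRAY)
for k,(a,b) in {"A":(256,23),"B":(270,94)}.items():
    q=(np.hypot(u-a,v-b)<14); dark=q&(g<30); hz=q&(z<.108)
    ys,xs=np.nonzero(dark); n,l,st,ce=cv2.connectedComponentsWithStats(dark.astype(np.uint8)); i=1+np.argmax(st[1:,4]) if n>1 else 0
    px=ce[i]; print(k,st[i],px,onz(c,px,.114), "deep",hz.sum(), [np.median(u[hz]),np.median(v[hz])] if hz.any() else 0)
# post top
m=(np.hypot(u-192,v-174)<30)&(z>.112)&(z<.128)
print("post",m.sum(),np.round(np.median(P[m],0),4), np.round(rect(P[m]),4), onz(c,(185,181),.12))
# base plate
m=(z>.006)&(z<.014)&(P[...,0]>.35); print("plate",m.sum(),np.round(rect(P[m]),4))
m=(z>.024)&(z<.033)&(P[...,0]>.42); print("disc",cv2.minEnclosingCircle((P[m][:,:2]*1000).astype(np.float32)))
# spanner grip
m=(np.abs(u-278)<45)&(v>215)&(z>.24)&(z<.32); print("grip z",np.nanpercentile(z[m],[5,50,95]))
for lo,hi in((.288,.305),(.228,.242)):
  m=(np.abs(u-278)<40)&(v>170)&(z>lo)&(z<hi); print(lo,m.sum(),np.round(np.median(P[m],0),4),np.round(rect(P[m]),4) if m.sum()>5 else 0)
E
```

```text
collar 8389 0.11485072899573023
(580.8487548828125, 15.663006782531738) 47.90998458862305 [5.84800e-01 1.47000e-02 9.37779e+01 8.01899e+01 1.24210e+00]
A [251  19  11  12  96] [256.16666667  24.46875   ] [0.60719999 0.01407797 0.114     ] deep 154 [np.float64(257.0), np.float64(24.0)]
B [265  88  12  12  97] [270.15463918  93.53608247] [0.55713987 0.00387804 0.114     ] deep 153 [np.float64(271.0), np.float64(94.0)]
post 193 [0.4892 0.0733 0.1204] [ 0.4887  0.0742 11.5881 11.2241 -1.5288] [0.48817712 0.07477812 0.12      ]
plate 13489 [ 5.051000e-01  2.900000e-03  6.428707e+02  2.958984e+02 -1.570700e+00]
disc ((434.40277099609375, -18.844772338867188), 301.5356140136719)
grip z [0.26930955 0.29520543 0.31214046]
0.288 5946 [ 0.4795 -0.0016  0.2953] [ 4.74500e-01 -1.80000e-03  4.01435e+01  2.81301e+01  1.57000e-02]
0.228 2262 [ 0.4978 -0.0014  0.2351] [ 4.91000e-01 -1.30000e-03  3.61962e+01  2.40080e+01 -2.70000e-03]
```

Holes A (0.607,0.014) and B (0.557,0.004) are 51 mm apart (52 given), with their axis at yaw 0.20. The post is 114 mm from the centre (115 given). I hover over the collar first.

>>> jog_arm:
  commands:
    - [[0.04, -0.005, 0, -0.1, -1], [0.08, -0.008, 0, -0.202, -1], [0.108, -0.011, 0.02, -0.202, -1], [0.108, -0.011, 0.05, -0.202, -1], [0.108, -0.011, 0.077, -0.202, -1], [0.108, -0.011, 0.077, -0.202, -1], [0.108, -0.011, 0.077, -0.202, -1], [0.108, -0.011, 0.077, -0.202, -1]]

```text
time: 4.08
eef_pos: [0.5829, 0.0093, 0.1868]
eef_rot: [0.995, 0.1, 0.001, 0.0]
wrist_force: [-0.4, 0.6, -1.0]
width: 0.178
```

```bash
python3 - <<'E'
from h import *
s,c,im,d=snap("wrist","w3")
print(s["time"],np.round(s["eef_pos"],4),toolyaw(s),s["width"],s["wrist_force"], go([.5825,.009,.185],.201,s))
cv2.imwrite("pics/w3c.png",cv2.resize(im[60:340,130:430],None,fx=2,fy=2))
c2=camera_info("wrist");im2=cv2.imread("pics/w2.png")
E
```

```text
4.0833 [0.5829 0.0093 0.1868] 0.20049877040504333 0.17786687556525793 [-0.43386376  0.64142645 -0.98022789] [-0.0004  0.0002  0.0018 -0.0005]
```

View pics/w3c.png

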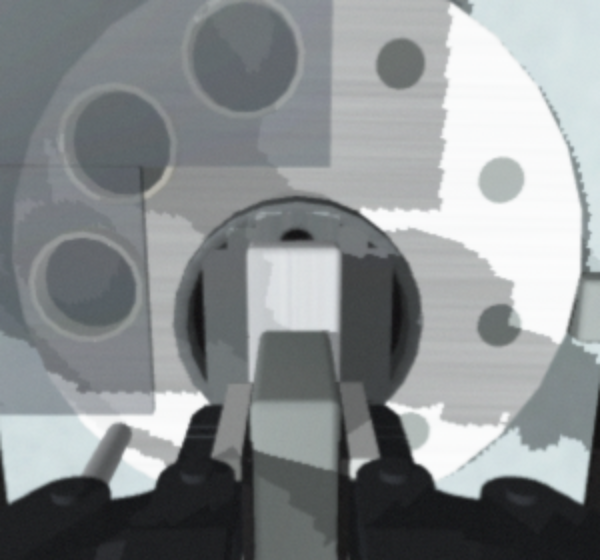

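The bar is aligned with the holes: the far hole at (296,235) in the crop is centred on the bar end (247–340). I descend gently.

>>> jog_arm:
  commands:
    - [[0, 0, 0.012, 0, -1], [0, 0, 0.018, 0, -1], [0, 0, 0.021, 0, -1], [0, 0, 0.024, 0, -1], [0, 0, 0.026, 0, -1], [0, 0, 0.026, 0, -1]]

```text
time: 4.63
eef_pos: [0.5824, 0.01, 0.159]
eef_rot: [0.995, 0.101, -0.0, -0.0]
wrist_force: [-0.5, -0.1, -1.9]
width: 0.174
```

>>> jog_arm:
  commands:
    - [[0, 0, 0.003, 0, -1], [0, 0, 0.005, 0, -1], [0, 0, 0.005, 0, -1], [0, 0, 0.005, 0, -1]]

```text
time: 4.97
eef_pos: [0.5828, 0.0101, 0.1549]
eef_rot: [0.995, 0.101, 0.001, 0.0]
wrist_force: [-2.6, 0.3, 11.5]
width: 0.175
```

>>> jog_arm:
  commands:
    - [[0, 0, 0, -0.1, -1], [0, 0, 0, -0.22, -1], [0, 0, 0, -0.34, -1], [0, 0, 0, -0.46, -1], [0, 0, 0, -0.58, -1], [0, 0, 0, -0.7, -1], [0, 0, 0, -0.8, -1], [0, 0, 0, -0.8, -1]]

```text
time: 5.63
eef_pos: [0.5831, 0.0095, 0.1549]
eef_rot: [0.876, 0.483, 0.001, 0.001]
wrist_force: [-1.2, -2.6, 9.1]
width: 0.176
```

>>> jog_arm:
  commands:
    - [[0, 0, 0, -0.1, -1], [0, 0, 0, -0.2, -1], [0, 0, 0, -0.3, -1], [0, 0, 0, -0.4, -1], [0, 0, 0, -0.45, -1], [0, 0, 0, -0.5, -1], [0, 0, 0, -0.5, -1], [0, 0, 0, -0.5, -1]]

```text
time: 6.3
eef_pos: [0.5827, 0.0098, 0.1549]
eef_rot: [0.731, 0.682, 0.0, 0.001]
wrist_force: [-3.5, -1.3, 11.2]
width: 0.176
```

```bash
python3 -c "
from h import *
s=sense();print(s['eef_pos'],toolyaw(s),s['wrist_force'],s['torque'],s['joint_pos'],s['width'])"
```

```text
[0.58273821 0.00984908 0.1549218 ] 1.502010984897539 [-3.48002023 -1.27482647 11.20123728] [-0.36526381  0.9935486  -0.02777417] [ 1.71144141e-02  4.05453301e-01  3.65616522e-02  1.20054044e+00
 -3.96377977e-04  1.65669562e+00] 0.17605637145240188
```

The spanner turned 1.30 rad, so with play the collar is at 1.21 or more, which is loose. I let go, leaving the spanner seated, and go over the post.

>>> jog_arm:
  commands:
    - [[0, 0, 0, 0, 0], [0, 0, 0, 0, 0], [0, 0, 0, 0, 0], [0, 0, -0.005, 0, 0], [0, 0, -0.02, 0, 0], [0, 0, -0.05, 0, 0], [0, 0, -0.08, 0, 0], [0, 0, -0.08, 0, 0]]

```text
time: 6.97
eef_pos: [0.5842, 0.0101, 0.2398]
eef_rot: [0.731, 0.682, 0.003, 0.002]
wrist_force: [0.7, 0.8, 0.7]
width: 0.501
```

>>> jog_arm:
  commands:
    - [[0.01, -0.016, 0, -0.12, 0], [0.02, -0.034, 0, -0.24, 0], [0.03, -0.05, 0, -0.36, 0], [0.04, -0.068, 0, -0.48, 0], [0.05, -0.085, 0, -0.6, 0], [0.058, -0.098, 0, -0.72, 0], [0.058, -0.098, 0, -0.84, 0], [0.058, -0.098, 0, -0.96, 0]]

```text
time: 7.63
eef_pos: [0.4882, 0.0752, 0.2346]
eef_rot: [0.33, 0.944, 0.0, 0.0]
wrist_force: [0.2, 0.7, -0.4]
width: 0.502
```

>>> jog_arm:
  commands:
    - [[0, 0, 0.01, -0.08, 0], [0, 0, 0.02, -0.08, 0], [0, 0, 0.02, -0.08, 0], [0, 0, 0.02, -0.08, 0]]

```text
time: 7.97
eef_pos: [0.4883, 0.0745, 0.2135]
eef_rot: [0.297, 0.955, -0.0, -0.001]
wrist_force: [-0.2, 0.9, -0.5]
width: 0.504
```

```bash
python3 - <<'E'
from h import *
s,c,im,d=snap("wrist","w4")
print(s["time"],np.round(s["eef_pos"],4),toolyaw(s),s["width"],s["joint_pos"])
P=cloud(c,d); z=P[...,2]
m=(z>.112)&(z<.128)&(np.hypot(P[...,0]-.4885,P[...,1]-.0745)<.02)
print("post",m.sum(),np.round(np.median(P[m],0),4), np.round(rect(P[m]),4))
m=(z>.02)&(z<.036)&(np.hypot(P[...,0]-.5826,P[...,1]-.0096)<.14); q=P[m][:,:2]
print(cv2.minEnclosingCircle((q*1000).astype(np.float32)))
E
```

```text
7.9667 [0.4883 0.0745 0.2135] 2.5386905219276334 0.5041864471490712 [ 1.51490384e-01  2.05378849e-01 -8.86322803e-02  1.27799154e+00
 -2.84978970e-06  7.54392154e-01]
post 243 [0.4876 0.0755 0.1207] [ 0.4881  0.075  11.2388 10.7605 -0.6028]
((566.54052734375, 10.56339168548584), 120.08883666992188)
```

View pics/w4.png

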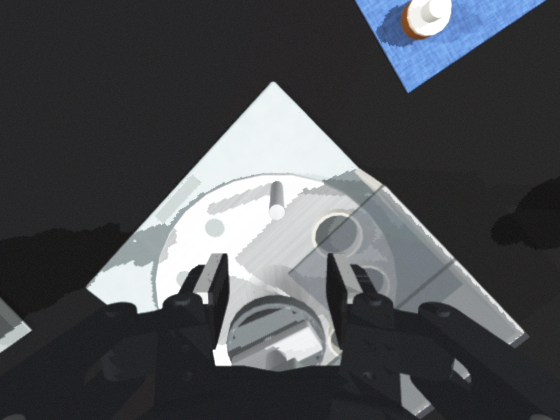

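The post top at (277,211) is centred between the fingers, and the spanner is still seated at (280,345). I descend round the post, close to a loose cage, then carry it along the arc (r = 0.1145 m).

>>> jog_arm:
  commands:
    - [[0, 0, 0.035, 0, 0], [0, 0, 0.07, 0, 0], [0, 0, 0.105, 0, 0], [0, 0, 0.138, 0, 0], [0, 0, 0.138, 0, -0.48], [0, 0, 0.138, 0, -0.48], [0, 0, 0.138, 0, -0.48]]

```text
time: 8.6
eef_pos: [0.4898, 0.0748, 0.078]
eef_rot: [0.296, 0.955, 0.0, 0.001]
wrist_force: [0.1, 1.6, 0.3]
width: 0.26
```

>>> jog_arm:
  commands:
    - [[-0.0004, -0.0092, 0, -0.08, -0.48], [-0.0015, -0.0182, 0, -0.16, -0.48], [-0.0033, -0.0272, 0, -0.24, -0.48], [-0.0058, -0.036, 0, -0.32, -0.48], [-0.009, -0.0446, 0, -0.4, -0.48], [-0.0129, -0.0529, 0, -0.48, -0.48], [-0.0175, -0.0608, 0, -0.56, -0.48], [-0.0227, -0.0684, 0, -0.64, -0.48]]

```text
time: 9.27
eef_pos: [0.4697, 0.0057, 0.0784]
eef_rot: [-0.022, 1.0, 0.001, 0.001]
wrist_force: [-4.6, 5.5, 1.1]
width: 0.257
```

>>> jog_arm:
  commands:
    - [[-0.0004, -0.0092, 0, -0.08, -0.48], [-0.0015, -0.0182, 0, -0.16, -0.48], [-0.0033, -0.0272, 0, -0.24, -0.48], [-0.0058, -0.036, 0, -0.32, -0.48], [-0.009, -0.0446, 0, -0.4, -0.48], [-0.0129, -0.0529, 0, -0.48, -0.48], [-0.0175, -0.0608, 0, -0.56, -0.48], [-0.0227, -0.0684, 0, -0.64, -0.48]]

```text
time: 9.93
eef_pos: [0.4952, -0.0625, 0.0783]
eef_rot: [-0.335, 0.942, -0.0, 0.001]
wrist_force: [-1.9, 2.1, 0.8]
width: 0.258
```

>>> jog_arm:
  commands:
    - [[-0.0004, -0.0092, 0, -0.08, -0.48], [-0.0015, -0.0182, 0, -0.16, -0.48], [-0.0033, -0.0272, 0, -0.24, -0.48], [-0.0058, -0.036, 0, -0.32, -0.48], [-0.009, -0.0446, 0, -0.4, -0.48], [-0.0129, -0.0529, 0, -0.48, -0.48], [-0.0175, -0.0608, 0, -0.56, -0.48], [-0.0227, -0.0684, 0, -0.64, -0.48]]

```text
time: 10.6
eef_pos: [0.5565, -0.1014, 0.0786]
eef_rot: [-0.614, 0.789, -0.001, 0.001]
wrist_force: [-2.1, 1.2, -1.0]
width: 0.255
```

>>> jog_arm:
  commands:
    - [[-0.0004, -0.0092, 0, -0.08, -0.48], [-0.0015, -0.0182, 0, -0.16, -0.48], [-0.0033, -0.0272, 0, -0.24, -0.48], [-0.0058, -0.036, 0, -0.32, -0.48], [-0.009, -0.0446, 0, -0.4, -0.48], [-0.0124, -0.0519, 0, -0.47, -0.48], [-0.0124, -0.0519, 0, -0.47, -0.48], [-0.0124, -0.0519, 0, -0.47, -0.48]]

```text
time: 11.27
eef_pos: [0.6094, -0.102, 0.0779]
eef_rot: [0.78, -0.626, 0.001, -0.001]
wrist_force: [0.4, -0.3, -0.5]
width: 0.259
```

```bash
python3 -c "
from h import *
s=sense();p=s['eef_pos'];print(s['time'],p,toolyaw(s),s['wrist_force'],s['joint_pos'],np.degrees(np.arctan2(p[1]-.0096,p[0]-.5826))%360)"
```

```text
11.2667 [ 0.60941152 -0.10199466  0.07786161] -1.3537379252702015 [ 0.43840785 -0.26803279 -0.54905482] [-1.65802345e-01  5.18179865e-01  1.20779384e-02  1.06195084e+00
 -5.18981676e-05 -1.95365850e+00] 283.509713401072
```

>>> jog_arm:
  commands:
    - [[0, 0, 0, 0, 0], [0, 0, 0, 0, 0], [0, 0, -0.02, 0, 0], [0, 0, -0.06, 0, 0], [0, 0, -0.1, 0, 0], [0, 0, -0.14, 0, 0], [0, 0, -0.18, 0, 0], [0, 0, -0.22, 0, 0]]

```text
time: 11.93
eef_pos: [0.6073, -0.1018, 0.2986]
eef_rot: [0.78, -0.626, 0.0, -0.0]
wrist_force: [1.3, -0.2, 0.6]
width: 0.5
```

>>> jog_arm:
  commands:
    - [[-0.03, 0.007, 0, 0.12, 0], [-0.06, 0.015, 0, 0.24, 0], [-0.09, 0.022, 0, 0.36, 0], [-0.12, 0.03, 0, 0.48, 0], [-0.15, 0.037, 0, 0.6, 0], [-0.18, 0.044, 0, 0.72, 0], [-0.21, 0.052, 0, 0.84, 0], [-0.24, 0.059, 0, 0.96, 0]]

```text
time: 12.6
eef_pos: [0.4972, 0.1205, 0.2964]
eef_rot: [-0.4, 0.917, -0.0, 0.0]
wrist_force: [-0.8, -0.2, 0.2]
width: 0.501
```

>>> jog_arm:
  commands:
    - [[0, 0, 0, 0.12, 0], [0, 0, 0, 0.24, 0], [0, 0, 0, 0.36, 0], [0, 0, 0, 0.48, 0], [0, 0, 0, 0.6, 0], [0, 0, 0, 0.72, 0], [0, 0, 0, 0.828, 0], [0, 0, 0, 0.828, 0]]

```text
time: 13.27
eef_pos: [0.4982, 0.1194, 0.2963]
eef_rot: [0.002, 1.0, 0.0, 0.0]
wrist_force: [-0.4, 0.7, 0.1]
width: 0.501
```

```bash
python3 - <<'E'
from h import *
s,c,im,d=snap("wrist","w5")
print(s["time"],np.round(s["eef_pos"],4),toolyaw(s),s["width"],s["joint_pos"])
E
```

```text
13.2667 [0.4982 0.1194 0.2963] 3.1370538213785433 0.5008331416867924 [ 2.35265542e-01  2.39172717e-01  1.62317311e-01  1.49350834e+00
 -2.89993758e-05  2.39804352e-01]
```

View pics/w5.png

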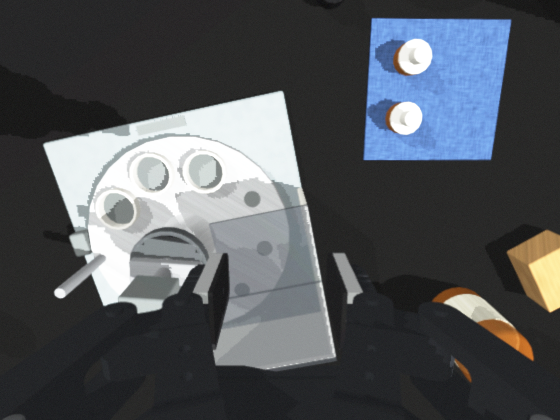

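At load, the pocket rings are at (203,172), (152,173) and (119,208), the post is at (63,291), and the jar knobs are at (420,55) and (408,118).

```bash
python3 - <<'E'
from h import *
c=camera_info("wrist"); d=np.load("pics/w5.npy"); P=cloud(c,d); z=P[...,2]; v,u=np.mgrid[:420,:560]
for n,(a,b) in {"p0":(203,172),"p1":(152,173),"p2":(119,208)}.items():
    m=(np.hypot(u-a,v-b)<30)&(z>.037)&(z<.048); q=P[m]; (cx,cy),r=cv2.minEnclosingCircle((q[:,:2]*1000).astype(np.float32))
    A=np.c_[2*q[:,:2],np.ones(len(q))]; f=np.linalg.lstsq(A,(q[:,:2]**2).sum(1),rcond=None)[0]
    dx,dy=f[0]-.5826,f[1]-.0096; print(n,m.sum(),round(cx,1),round(cy,1),round(r,1),"fit",np.round(f[:2],4),"r",round(np.hypot(dx,dy),4),"ang",round(np.degrees(np.arctan2(dy,dx))%360,1))
m=(np.hypot(u-63,v-291)<25)&(z>.112)&(z<.13); q=P[m]; print("post",m.sum(),np.round(rect(q),4),np.degrees(np.arctan2(np.median(q[:,1])-.0096,np.median(q[:,0])-.5826))%360)
for a,b in((416,56),(406,118)):
    n=np.hypot(u-a,v-b)<28
    k=P[n&(z>.044)&(z<.055)]; l=P[n&(z>.023)&(z<.032)]
    print("jar",np.round(rect(k),4),np.median(k[:,2]),"lid",[np.round(x,1) for x in cv2.minEnclosingCircle((l[:,:2]*1000).astype(np.float32))],np.median(l[:,2]))
E
```

```text
p0 414 497.5 36.3 24.6 fit [0.4973 0.0367] r 0.0895 ang 162.4
p1 463 500.8 -25.3 24.6 fit [ 0.5003 -0.0249] r 0.0892 ang 202.7
p2 526 536.7 -63.6 33.0 fit [ 0.5388 -0.0665] r 0.0878 ang 240.1
post 163 [ 0.6085 -0.1017 12.2533 11.5645  1.5445] 282.6248124928723
jar [ 0.3719  0.2701 16.7059 16.1661 -0.1762] 0.04769816690748446 lid [array([371.7, 270.2]), np.float64(18.0)] 0.027728509859524738
jar [ 0.437   0.2661 17.4295 16.8359 -0.9287] 0.04761939563475899 lid [array([436.6, 266.3]), np.float64(18.3)] 0.027665419873059777
```

>>> jog_arm:
  commands:
    - [[0.015, 0.036, 0.02, 0, 0], [0.03, 0.072, 0.04, 0, 0], [0.045, 0.11, 0.08, 0, 0], [0.062, 0.1465, 0.12, 0, 0], [0.062, 0.1465, 0.16, 0, 0], [0.062, 0.1465, 0.195, 0, 0], [0.062, 0.1465, 0.205, 0, 0], [0.062, 0.1465, 0.205, 0, 0]]

```text
time: 13.98
eef_pos: [0.4326, 0.2647, 0.086]
eef_rot: [-0.003, 1.0, -0.002, -0.003]
wrist_force: [-1.5, -1.1, -1.3]
width: 0.502
```

>>> jog_arm:
  commands:
    - [[0, 0, 0, 0, 0], [0, 0, 0, 0, 0]]

```text
time: 14.15
eef_pos: [0.4372, 0.2662, 0.093]
eef_rot: [-0.002, 1.0, 0.001, 0.001]
wrist_force: [0.1, 0.5, 0.4]
width: 0.498
```

>>> jog_arm:
  commands:
    - [[0, 0, 0.025, 0, 0], [0, 0, 0.045, 0, 0], [0, 0, 0.058, 0, 0], [0, 0, 0.061, 0, 0], [0, 0, 0.061, 0, 0], [0, 0, 0.061, 0, -1], [0, 0, 0.061, 0, -1], [0, 0, 0.061, 0, -1]]
  squeeze: 35

```text
time: 14.82
eef_pos: [0.4372, 0.2666, 0.0316]
eef_rot: [-0.001, 1.0, 0.001, 0.001]
wrist_force: [-0.7, -1.4, 9.8]
width: 0.188
```

>>> jog_arm:
  commands:
    - [[0, 0, 0, 0, -1], [0, 0, 0, 0, -1], [0, 0, 0, 0, -1]]

```text
time: 15.07
eef_pos: [0.4372, 0.2666, 0.0316]
eef_rot: [-0.001, 1.0, 0.001, 0.001]
wrist_force: [-0.8, 0.5, 8.7]
width: 0.194
```

>>> jog_arm:
  commands:
    - [[0, 0, -0.03, 0, -1], [0, 0, -0.07, 0, -1], [0, -0.02, -0.11, 0, -1], [-0.01, -0.06, -0.12, 0, -1], [-0.02, -0.1, -0.12, 0, -1], [-0.03, -0.14, -0.12, 0, -1], [-0.04, -0.18, -0.12, 0, -1], [-0.05, -0.22, -0.12, 0, -1]]

```text
time: 15.73
eef_pos: [0.4868, 0.045, 0.1512]
eef_rot: [-0.001, 1.0, 0.0, 0.001]
wrist_force: [2.0, 0.1, -0.5]
width: 0.195
```

>>> jog_arm:
  commands:
    - [[-0.007, -0.036, 0, 0, -1], [-0.013, -0.06, 0, 0, -1], [-0.013, -0.0715, 0.02, 0, -1], [-0.013, -0.0715, 0.045, 0, -1], [-0.013, -0.0715, 0.06, 0, -1], [-0.013, -0.0715, 0.06, 0, -1], [-0.013, -0.0715, 0.06, 0, -1]]

```text
time: 16.32
eef_pos: [0.4994, -0.0246, 0.0905]
eef_rot: [-0.001, 1.0, 0.0, -0.0]
wrist_force: [0.9, -0.4, -0.0]
width: 0.191
```

```bash
python3 - <<'E'
from h import *
s,c,im,d=snap("wrist","w6")
print(s["time"],np.round(s["eef_pos"],4),toolyaw(s),s["width"],go([.5005,-.025,.0575],np.pi,s))
cv2.imwrite("pics/w6c.png",cv2.resize(im[100:400,130:430],None,fx=2,fy=2))
E
```

```text
16.3167 [ 0.4994 -0.0246  0.0905] -3.1394427244518432 0.1912558985495906 [-0.0011 -0.0005  0.033   0.0021]
```

View pics/w6c.png

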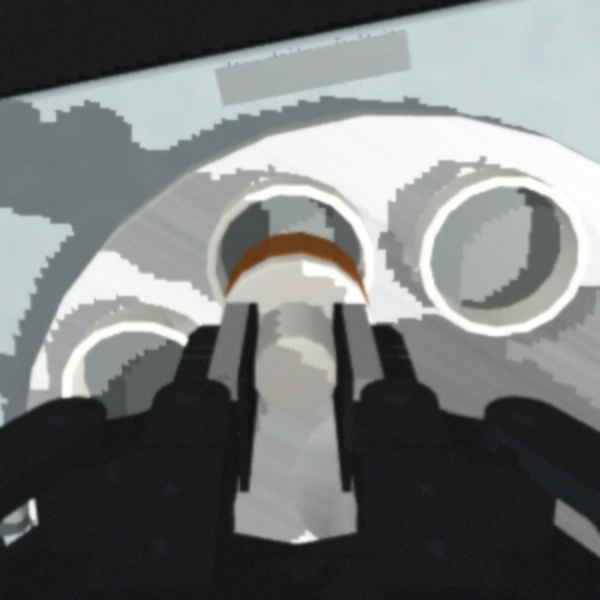

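The jar hangs upright, centred over pocket 1's ring (ring 210–372, jar 225–368 in the crop). I lower it and release.

>>> jog_arm:
  commands:
    - [[-0.001, -0.001, 0.012, 0, -1], [-0.001, -0.001, 0.02, 0, -1], [-0.001, -0.001, 0.027, 0, -1], [-0.001, -0.001, 0.033, 0, -1], [-0.001, -0.001, 0.033, 0, -1], [-0.001, -0.001, 0.033, 0, -1]]

```text
time: 16.87
eef_pos: [0.5004, -0.0254, 0.057]
eef_rot: [-0.001, 1.0, 0.0, -0.0]
wrist_force: [-0.1, -0.5, -0.7]
width: 0.188
```

>>> jog_arm:
  commands:
    - [[0, 0, 0.0, 0, -0.3], [0, 0, 0, 0, -0.3], [0, 0, 0, 0, -0.3], [0, 0, -0.02, 0, -0.3], [0, 0, -0.06, 0, -0.2], [0, 0, -0.1, 0, 0], [0, 0, -0.14, 0, 0], [0, 0, -0.17, 0, 0]]

```text
time: 17.53
eef_pos: [0.5008, -0.0255, 0.2305]
eef_rot: [-0.001, 1.0, -0.0, 0.001]
wrist_force: [1.6, 0.6, 0.7]
width: 0.501
```

>>> jog_arm:
  commands:
    - [[0.015, 0.04, 0, 0, 0], [0.03, 0.08, 0, 0, 0], [0.045, 0.12, 0, 0, 0], [0.06, 0.16, 0, 0, 0], [0.075, 0.2, 0, 0, 0], [0.09, 0.24, 0, 0, 0], [0.09, 0.24, 0, 0, 0], [0.09, 0.24, 0, 0, 0]]

```text
time: 18.2
eef_pos: [0.4091, 0.2164, 0.2271]
eef_rot: [-0.003, 1.0, 0.0, 0.0]
wrist_force: [0.8, -0.7, 0.2]
width: 0.501
```

```bash
cat > look.py <<'E'
from h import *
import sys
s,c,im,d=snap("wrist",sys.argv[1]); P=cloud(c,d); z=P[...,2]
print(s["time"],np.round(s["eef_pos"],4),toolyaw(s),s["width"])
hsv=cv2.cvtColor(im,cv2.COLOR_BGR2HSV); pale=(hsv[...,1]<60)&(hsv[...,2]>90)
for nm,lo,hi,f in(("mat",.043,.052,lambda X,Y:(X<.55)&(Y>.16)),("disc",.067,.078,lambda X,Y:np.hypot(X-.5826,Y-.0096)<.12)):
    m=((z>lo)&(z<hi)&f(P[...,0],P[...,1])).astype(np.uint8)
    n,l,st,ce=cv2.connectedComponentsWithStats(m)
    for i in range(1,n):
        if st[i,4]>40:
            q=P[l==i]; print(nm,np.round(ce[i]),st[i,4],np.round(rect(q),4),"z",round(np.median(q[:,2]),4),"hsv",np.median(hsv[l==i],0))
E
python3 look.py w7
```

```text
18.2 [0.4091 0.2164 0.2271] -3.1352367978718685 0.5006663944879672
mat [315.  32.] 341 [ 0.2759  0.2482 17.6298 15.5519  0.0434] z 0.0449 hsv [141. 152. 234.]
mat [235.  64.] 314 [ 0.3017  0.1794 16.8298 15.9509 -0.849 ] z 0.045 hsv [120.  15.  48.]
mat [337. 147.] 298 [ 0.3725  0.2713 16.4518 16.3502  0.0311] z 0.0479 hsv [  0.   0. 255.]
disc [ 25. 284.] 320 [ 0.501  -0.0236 17.7137 17.2973 -0.0546] z 0.0727 hsv [  0.   0. 255.]
```

>>> jog_arm:
  commands:
    - [[0.018, 0.027, 0.03, 0, 0], [0.036, 0.0545, 0.06, 0, 0], [0.0365, 0.0545, 0.09, 0, 0], [0.0365, 0.0545, 0.12, 0, 0], [0.0365, 0.0545, 0.134, 0, 0], [0.0365, 0.0545, 0.134, 0, 0], [0.0365, 0.0545, 0.134, 0, 0], [0.0365, 0.0545, 0.134, 0, 0]]

```text
time: 18.92
eef_pos: [0.3746, 0.2684, 0.0942]
eef_rot: [-0.0, 1.0, 0.0, 0.001]
wrist_force: [-0.1, 0.4, -0.6]
width: 0.504
```

```bash
python3 look.py w8;python3 -c "
from h import *
print(go([.3722,.2708,.0315],np.pi))"
```

```text
18.9167 [0.3746 0.2684 0.0942] -3.140835645953594 0.5037781790474929
mat [237.  48.] 986 [ 0.2759  0.2484 17.4511 17.1549  1.5658] z 0.0449 hsv [145. 135. 251.]
mat [109. 101.] 902 [ 0.3016  0.1796 17.4774 17.4675  0.7391] z 0.045 hsv [120.  15.  56.]
mat [282. 228.] 740 [ 0.3721  0.2719 17.5072 16.8227  1.0857] z 0.0478 hsv [  0.   0. 255.]
[0.0025 0.0021 0.0628 0.001 ]
```

>>> jog_arm:
  commands:
    - [[0.0025, 0.003, 0.025, 0, 0], [0.0025, 0.003, 0.045, 0, 0], [0.0025, 0.003, 0.058, 0, 0], [0.0025, 0.003, 0.0625, 0, 0], [0.0025, 0.003, 0.0625, 0, 0], [0.0025, 0.003, 0.0625, 0, -1], [0.0025, 0.003, 0.0625, 0, -1], [0.0025, 0.003, 0.0625, 0, -1]]

```text
time: 19.63
eef_pos: [0.3717, 0.2721, 0.0316]
eef_rot: [-0.001, 1.0, 0.001, 0.001]
wrist_force: [0.5, -1.0, 6.2]
width: 0.191
```

>>> jog_arm:
  commands:
    - [[0, 0, 0, 0, -1], [0, 0, 0, 0, -1], [0, 0, 0, 0, -1], [0, 0, -0.03, 0, -1], [0, 0, -0.07, 0, -1], [0, 0, -0.11, 0, -1], [0, 0, -0.12, 0, -1], [0, 0, -0.12, 0, -1]]

```text
time: 20.3
eef_pos: [0.3726, 0.2729, 0.1542]
eef_rot: [-0.001, 1.0, 0.002, 0.003]
wrist_force: [0.1, -0.3, -1.6]
width: 0.189
```

>>> jog_arm:
  commands:
    - [[-0.018, -0.034, 0, 0, -1], [-0.036, -0.068, 0, 0, -1], [-0.054, -0.102, 0, 0, -1], [-0.072, -0.136, 0, 0, -1], [-0.09, -0.17, 0, 0, -1], [-0.108, -0.204, 0, 0, -1], [-0.125, -0.2355, 0, 0, -1], [-0.125, -0.2355, 0.01, 0, -1]]

```text
time: 20.97
eef_pos: [0.4991, 0.0318, 0.1407]
eef_rot: [0.001, 1.0, -0.001, 0.001]
wrist_force: [0.0, 0.3, -0.7]
width: 0.19
```

>>> jog_arm:
  commands:
    - [[0, 0, 0.02, 0, -1], [0, 0, 0.04, 0, -1], [0, 0, 0.05, 0, -1], [0, 0, 0.05, 0, -1], [0, 0, 0.05, 0, -1]]

```text
time: 21.38
eef_pos: [0.4959, 0.0366, 0.0902]
eef_rot: [-0.001, 1.0, -0.0, -0.001]
wrist_force: [0.1, 0.0, -0.2]
width: 0.189
```

```bash
python3 - <<'E'
from h import *
s,c,im,d=snap("wrist","w9")
print(s["time"],np.round(s["eef_pos"],4),toolyaw(s),s["width"],go([.4973,.0366,.0575],np.pi,s))
cv2.imwrite("pics/w9c.png",cv2.resize(im[100:400,130:430],None,fx=2,fy=2))
E
```

```text
21.3833 [0.4959 0.0366 0.0902] -3.1391395537359736 0.18927064226759047 [-0.0014  0.      0.0327  0.0025]
```

View pics/w9c.png

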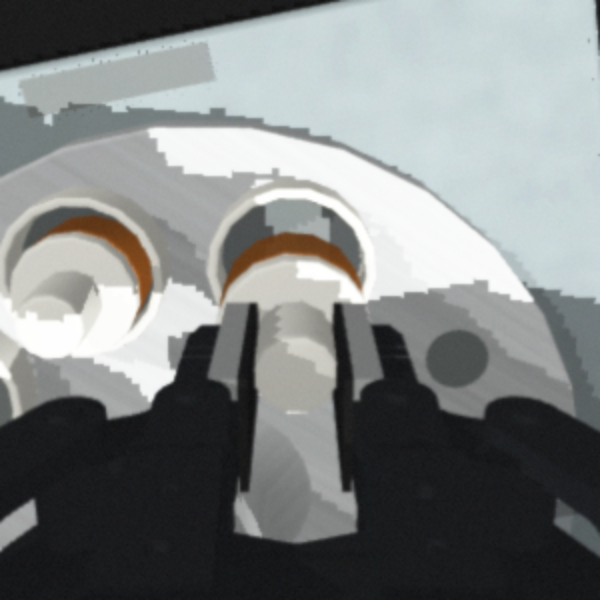

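Jar 2 is centred over pocket 0 and the first jar stands in pocket 1. I lower, release, lift and go over the post.

>>> jog_arm:
  commands:
    - [[-0.0015, 0, 0.012, 0, -1], [-0.0015, 0, 0.02, 0, -1], [-0.0015, 0, 0.027, 0, -1], [-0.0015, 0, 0.033, 0, -1], [-0.0015, 0, 0.033, 0, -1], [-0.0015, 0, 0.033, 0, -1]]

```text
time: 21.93
eef_pos: [0.4978, 0.0365, 0.0574]
eef_rot: [-0.001, 1.0, 0.0, -0.0]
wrist_force: [0.4, 0.1, -0.7]
width: 0.189
```

>>> jog_arm:
  commands:
    - [[0, 0, 0.0, 0, -0.3], [0, 0, 0, 0, -0.3], [0, 0, 0, 0, -0.3], [0, 0, -0.02, 0, -0.3], [0, 0, -0.06, 0, -0.2], [0, 0, -0.1, 0, 0], [0, 0, -0.14, 0, 0], [0, 0, -0.18, 0, 0]]

```text
time: 22.6
eef_pos: [0.4974, 0.0364, 0.2397]
eef_rot: [-0.001, 1.0, 0.0, 0.0]
wrist_force: [1.6, 0.8, 0.1]
width: 0.503
```

>>> jog_arm:
  commands:
    - [[0, 0, -0.025, -0.12, 0], [0, 0, -0.025, -0.24, 0], [-0.015, -0.018, -0.025, -0.36, 0], [-0.03, -0.037, -0.025, -0.48, 0], [-0.05, -0.062, -0.025, -0.6, 0], [-0.07, -0.087, -0.025, -0.72, 0], [-0.09, -0.112, -0.025, -0.84, 0], [-0.1115, -0.138, -0.025, -0.96, 0]]

```text
time: 23.27
eef_pos: [0.6103, -0.1025, 0.2626]
eef_rot: [-0.465, 0.885, -0.0, 0.0]
wrist_force: [0.6, 0.3, 0.2]
width: 0.501
```

>>> jog_arm:
  commands:
    - [[0, 0, 0, -0.12, 0], [0, 0, 0, -0.24, 0], [0, 0, 0, -0.36, 0], [0, 0, 0, -0.48, 0], [0, 0, 0, -0.6, 0], [0, 0, 0, -0.72, 0], [0, 0, 0, -0.83, 0], [0, 0, 0, -0.83, 0]]

```text
time: 23.93
eef_pos: [0.6097, -0.1013, 0.2625]
eef_rot: [0.783, -0.623, -0.0, -0.0]
wrist_force: [0.6, 0.5, -0.3]
width: 0.499
```

```bash
python3 look.py w10; python3 - <<'E'
from h import *
c=camera_info("wrist"); P=cloud(c,np.load("pics/w10.npy")); z=P[...,2]
m=(z>.112)&(z<.13)&(np.hypot(P[...,0]-.6085,P[...,1]+.1017)<.025); q=P[m]; r=rect(q); a=np.arctan2(r[1]-.0096,r[0]-.5826); print("post",m.sum(),np.round(r,4),np.degrees(a)%360, go([r[0],r[1],.078],a))
E
```

```text
23.9333 [ 0.6097 -0.1013  0.2625] -1.34389343160453 0.4987405815678379
post 174 [ 0.6073 -0.1037 11.5491 11.0291 -1.3812] 282.32106202047294 [0.0018 0.0028 0.1845 0.0046]
```

View pics/w10.png

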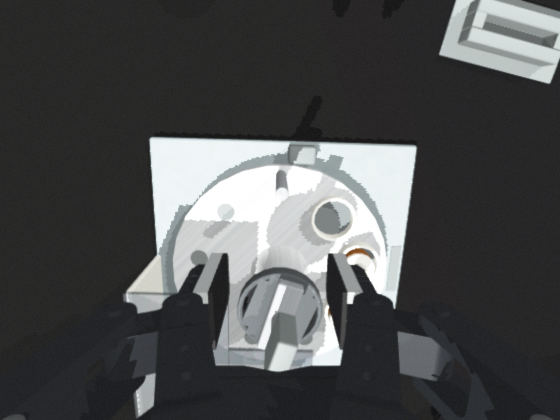

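The post top at (282,192) is between the fingers, the spanner is seated and a jar shows in pocket 1. I cage the post and swing back to run at modest speed.

>>> jog_arm:
  commands:
    - [[0, 0.002, 0.04, 0.005, 0], [0, 0.002, 0.08, 0.005, 0], [0, 0.002, 0.12, 0.005, 0], [0, 0.002, 0.16, 0.005, 0], [0, 0.002, 0.184, 0.005, -0.2], [0, 0.002, 0.184, 0.005, -0.48], [0, 0.002, 0.184, 0.005, -0.48], [0, 0.002, 0.184, 0.005, -0.48]]

```text
time: 24.65
eef_pos: [0.6089, -0.1019, 0.0805]
eef_rot: [0.779, -0.627, 0.001, -0.001]
wrist_force: [-0.3, -0.6, 0.9]
width: 0.26
```

>>> jog_arm:
  commands:
    - [[-0.0001, 0.0046, 0, 0.04, -0.48], [-0.0004, 0.0092, 0, 0.08, -0.48], [-0.0011, 0.016, 0, 0.14, -0.48], [-0.0023, 0.0227, 0, 0.2, -0.48], [-0.0045, 0.0316, 0, 0.28, -0.48], [-0.0073, 0.0403, 0, 0.36, -0.48], [-0.0109, 0.0488, 0, 0.44, -0.48], [-0.0151, 0.0569, 0, 0.52, -0.48]]

```text
time: 25.32
eef_pos: [0.5509, -0.1001, 0.0813]
eef_rot: [-0.59, 0.808, -0.002, 0.002]
wrist_force: [4.8, -3.7, -1.2]
width: 0.256
```

>>> jog_arm:
  commands:
    - [[-0.0004, 0.0092, 0, 0.08, -0.48], [-0.0015, 0.0182, 0, 0.16, -0.48], [-0.0033, 0.0272, 0, 0.24, -0.48], [-0.0058, 0.036, 0, 0.32, -0.48], [-0.009, 0.0446, 0, 0.4, -0.48], [-0.0129, 0.0529, 0, 0.48, -0.48], [-0.0175, 0.0608, 0, 0.56, -0.48], [-0.0227, 0.0684, 0, 0.64, -0.48]]

```text
time: 25.98
eef_pos: [0.4923, -0.0578, 0.0812]
eef_rot: [-0.306, 0.952, -0.002, 0.002]
wrist_force: [1.1, -5.2, 1.4]
width: 0.26
```

```bash
python3 -c "
from h import *
s=sense();p=s['eef_pos'];print(s['time'],p,np.degrees(toolyaw(s))%360,s['wrist_force'],np.degrees(np.arctan2(p[1]-.0096,p[0]-.5826))%360,np.hypot(p[1]-.0096,p[0]-.5826))"
```

```text
25.9833 [ 0.49227653 -0.05777576  0.08123891] 215.59797677374073 [ 1.12152902 -5.23881784  1.41315844] 216.72067709779182 0.11268461916738076
```

>>> jog_arm:
  commands:
    - [[-0.0004, 0.0092, 0, 0.08, -0.48], [-0.0015, 0.0182, 0, 0.16, -0.48], [-0.0033, 0.0272, 0, 0.24, -0.48], [-0.0058, 0.036, 0, 0.32, -0.48], [-0.009, 0.0446, 0, 0.4, -0.48], [-0.0129, 0.0529, 0, 0.48, -0.48], [-0.0175, 0.0608, 0, 0.56, -0.48], [-0.0227, 0.0684, 0, 0.64, -0.48]]

```text
time: 26.65
eef_pos: [0.4705, 0.0119, 0.0811]
eef_rot: [0.009, 1.0, -0.0, 0.002]
wrist_force: [0.7, -2.2, 0.1]
width: 0.261
```

>>> jog_arm:
  commands:
    - [[-0.0004, 0.0092, 0, 0.08, -0.48], [-0.0015, 0.0182, 0, 0.16, -0.48], [-0.0033, 0.0272, 0, 0.24, -0.48], [-0.0058, 0.036, 0, 0.32, -0.48], [-0.009, 0.0446, 0, 0.4, -0.48], [-0.0129, 0.0529, 0, 0.48, -0.48], [-0.0169, 0.0598, 0, 0.55, -0.48], [-0.0213, 0.0665, 0, 0.62, -0.48]]

```text
time: 27.32
eef_pos: [0.4928, 0.0782, 0.081]
eef_rot: [0.313, 0.95, 0.001, 0.002]
wrist_force: [0.6, -5.0, 0.4]
width: 0.26
```

>>> jog_arm:
  commands:
    - [[0, 0.0023, 0, 0.02, -0.48], [-0.0001, 0.0046, 0, 0.04, -0.48], [-0.0001, 0.0046, 0, 0.04, -0.48], [-0.0001, 0.0046, 0, 0.04, -0.48]]

```text
time: 27.65
eef_pos: [0.4939, 0.0814, 0.079]
eef_rot: [0.33, 0.944, 0.0, 0.0]
wrist_force: [0.5, 0.0, -0.4]
width: 0.261
```

```bash
python3 -c "
from h import *
s=sense();p=s['eef_pos'];print(s['time'],p,np.degrees(toolyaw(s))%360,s['wrist_force'],np.degrees(np.arctan2(p[1]-.0096,p[0]-.5826))%360,np.hypot(p[1]-.0096,p[0]-.5826))"
```

```text
27.65 [0.49393082 0.0814349  0.07904044] 141.51882634161757 [ 0.54240968  0.04250218 -0.44181814] 140.9875066389821 0.11411606321683168
```

>>> jog_arm:
  commands:
    - [[0, 0, 0, 0, 0], [0, 0, 0, 0, 0], [0, 0, -0.02, 0, 0], [0, 0, -0.06, 0, 0], [0, 0, -0.1, 0, 0], [0, 0, -0.14, 0, 0], [0, 0, -0.16, 0, 0], [0, 0, -0.16, 0, 0]]

```text
time: 28.32
eef_pos: [0.4954, 0.0816, 0.2432]
eef_rot: [0.33, 0.944, 0.002, 0.003]
wrist_force: [0.5, -0.4, -0.2]
width: 0.498
```

```bash
python3 look.py w11; python3 - <<'E'
from h import *
c=camera_info("wrist"); P=cloud(c,np.load("pics/w11.npy")); z=P[...,2]
m=(z>.112)&(z<.13)&(np.hypot(P[...,0]-.4885,P[...,1]-.075)<.03); q=P[m]; r=rect(q); a=np.arctan2(r[1]-.0096,r[0]-.5826); print("post",m.sum(),np.round(r,4),np.degrees(a)%360)
m=(z>.18)&(z<.195)&(np.hypot(P[...,0]-.5826,P[...,1]-.0096)<.04); print(m.sum()); 
if m.sum()>30: print("grip",np.round(rect(P[m]),4))
print(go([.5827,.0098,.24],1.502))
E
```

```text
28.3167 [0.4954 0.0816 0.2432] 2.4690737334077233 0.49828837106920115
post 186 [ 0.4897  0.078  11.4545 11.2113  1.4142] 143.6503754011155
177
grip [ 0.5757  0.0229 18.1554  7.1543  1.0491]
[-1.135e-01 -1.300e-03  9.000e-04  9.670e-01]
```

View pics/w11.png

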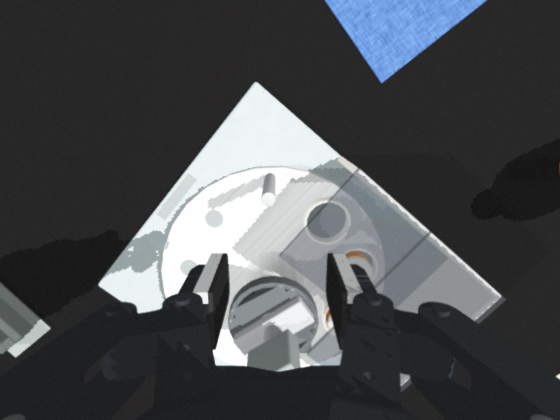

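The carousel is back at run: the post is at (268,197), 143.7° against 145.3° at the start (−0.03 rad, within detent friction). Two amber jars show under the roof and pocket 2 is empty. I go back to the spanner.

>>> jog_arm:
  commands:
    - [[-0.02, 0, 0, 0.12, 0], [-0.04, 0, 0, 0.24, 0], [-0.06, 0, 0, 0.36, 0], [-0.08, -0.001, 0, 0.48, 0], [-0.1, -0.001, 0, 0.6, 0], [-0.1135, -0.001, 0, 0.72, 0], [-0.1135, -0.001, 0, 0.84, 0], [-0.1135, -0.001, 0, 0.96, 0]]

```text
time: 29.03
eef_pos: [0.5817, 0.0092, 0.2366]
eef_rot: [0.731, 0.682, -0.001, -0.001]
wrist_force: [-0.1, 0.2, 0.4]
width: 0.502
```

>>> jog_arm:
  commands:
    - [[0, 0, 0, 0.007, 0], [0, 0, 0, 0.007, 0], [0, 0, 0, 0.007, 0]]

```text
time: 29.28
eef_pos: [0.5814, 0.01, 0.2379]
eef_rot: [0.73, 0.684, -0.0, -0.0]
wrist_force: [-0.3, -1.1, -0.4]
width: 0.498
```

```bash
python3 look.py w12; python3 - <<'E'
from h import *
c=camera_info("wrist"); P=cloud(c,np.load("pics/w12.npy")); z=P[...,2]; n=np.hypot(P[...,0]-.5826,P[...,1]-.0096)<.045
for lo,hi in((.18,.195),(.122,.132)):
    m=n&(z>lo)&(z<hi); print(m.sum(),np.round(rect(P[m]),4),np.median(z[m]))
print(go([.5827,.0098,.155],1.502))
E
```

```text
29.2833 [0.5814 0.01   0.2379] 1.5060944374115626 0.49830362011660456
disc [171. 120.] 49 [ 0.4943  0.077  11.1199  4.0819  1.4041] z 0.0727 hsv [105.  10. 105.]
1800 [5.83300e-01 9.50000e-03 4.02262e+01 1.58068e+01 1.49980e+00] 0.18813435963353614
1226 [5.83200e-01 9.40000e-03 6.95938e+01 2.40020e+01 1.49480e+00] 0.12801419989000606
[-0.0002  0.0013  0.0831  0.0035]
```

>>> jog_arm:
  commands:
    - [[0, 0.0018, 0.03, 0.004, 0], [0, 0.0018, 0.055, 0.004, 0], [0, 0.0018, 0.075, 0.004, 0], [0, 0.0018, 0.083, 0.004, 0], [0, 0.0018, 0.083, 0.004, 0], [0, 0.0018, 0.083, 0.004, -1], [0, 0.0018, 0.083, 0.004, -1], [0, 0.0018, 0.083, 0.004, -1]]
  squeeze: 70

```text
time: 30.0
eef_pos: [0.5838, 0.0099, 0.1569]
eef_rot: [0.732, 0.681, 0.0, 0.0]
wrist_force: [-3.9, 0.2, 6.3]
width: 0.176
```

>>> jog_arm:
  commands:
    - [[0, 0, 0, 0, -1], [0, 0, 0, 0, -1], [0, 0, 0, 0, -1]]

```text
time: 30.25
eef_pos: [0.5839, 0.0099, 0.1569]
eef_rot: [0.732, 0.681, 0.001, 0.0]
wrist_force: [-4.3, 0.9, 6.1]
width: 0.176
```

>>> jog_arm:
  commands:
    - [[0, 0, 0, 0.1, -1], [0, 0, 0, 0.22, -1], [0, 0, 0, 0.34, -1], [0, 0, 0, 0.46, -1], [0, 0, 0, 0.58, -1], [0, 0, 0, 0.7, -1], [0, 0, 0, 0.8, -1], [0, 0, 0, 0.8, -1]]

```text
time: 30.92
eef_pos: [0.5845, 0.0094, 0.1569]
eef_rot: [0.941, 0.34, 0.001, 0.001]
wrist_force: [0.2, -3.2, 7.0]
width: 0.176
```

>>> jog_arm:
  commands:
    - [[0, 0, 0, 0.1, -1], [0, 0, 0, 0.2, -1], [0, 0, 0, 0.3, -1], [0, 0, 0, 0.4, -1], [0, 0, 0, 0.45, -1], [0, 0, 0, 0.5, -1], [0, 0, 0, 0.5, -1], [0, 0, 0, 0.5, -1]]

```text
time: 31.58
eef_pos: [0.5846, 0.0087, 0.1569]
eef_rot: [0.995, 0.1, 0.001, 0.001]
wrist_force: [1.2, -9.2, 5.9]
width: 0.177
```

```bash
python3 -c "
from h import *
s=sense();print(s['eef_pos'],toolyaw(s),s['wrist_force'],s['torque'],s['tau'][5],s['joint_pos'],s['width'])"
```

```text
[0.58457339 0.00868926 0.15687498] 0.20106641291070035 [ 1.16221686 -9.24023653  5.85953257] [-2.38522792 -0.1727893   0.19031394] 0.4771544225513935 [ 1.61337804e-02  4.07135776e-01  4.40645661e-02  1.20502745e+00
 -2.35374696e-03  2.95665996e+00] 0.17710273613335445
```

>>> jog_arm:
  commands:
    - [[0, 0.0005, 0, 0.03, -1], [0, 0.0008, 0, 0.06, -1], [0, 0.0008, 0, 0.09, -1], [0, 0.0008, 0, 0.09, -1], [0, 0.0008, 0, 0.09, -1]]

```text
time: 32.0
eef_pos: [0.5846, 0.0082, 0.1568]
eef_rot: [0.998, 0.056, 0.001, 0.001]
wrist_force: [0.1, -7.8, 7.4]
width: 0.176
```

```bash
python3 -c "
from h import *
s=sense();print(s['eef_pos'],toolyaw(s),s['wrist_force'],s['torque'],s['tau'][5],s['joint_pos'],s['width'])"
```

```text
[0.58462338 0.00816281 0.15684761] 0.111437493312979 [ 0.0972665  -7.76727342  7.38820987] [-1.92322886  0.07112065  0.1128041 ] 0.3351533319801092 [ 1.49569481e-02  4.07442529e-01  4.44538887e-02  1.20533116e+00
 -1.84398567e-03  3.04511220e+00] 0.176177813783797
```

>>> jog_arm:
  commands:
    - [[0, 0, 0, 0.03, -1], [0, 0, 0, 0.05, -1], [0, 0, 0, 0.05, -1], [0, 0, 0, 0.05, -1]]

```text
time: 32.33
eef_pos: [0.5845, 0.0082, 0.1569]
eef_rot: [1.0, 0.031, 0.001, 0.001]
wrist_force: [-1.5, -6.9, 8.0]
width: 0.178
```

```bash
python3 -c "
from h import *
s=sense();print(s['eef_pos'],toolyaw(s),s['wrist_force'],s['torque'],s['tau'][5],s['joint_pos'],s['width'])"
```

```text
[0.58449489 0.00819283 0.15689974] 0.06280443752528987 [-1.47252639 -6.88122204  8.02567668] [-2.15828888  0.49919027  1.50938276] 1.6981526836752892 [ 1.51178745e-02  4.07326009e-01  4.44135140e-02  1.20558741e+00
 -2.04085093e-03  3.09390611e+00] 0.17752664273605626
```

The torque rose to 1.5 N m, so the collar is hard on its tight stop. I relax within the play, lift out and check the collar and post.

>>> jog_arm:
  commands:
    - [[0, 0, 0, -0.03, -1], [0, 0, 0, -0.06, -1], [0, 0, 0, -0.06, -1], [0, 0, -0.01, -0.06, -1], [0, 0, -0.02, -0.06, -1], [0, 0, -0.05, -0.06, -1], [0, 0, -0.08, -0.06, -1], [0, 0, -0.09, -0.06, -1]]

```text
time: 33.0
eef_pos: [0.5848, 0.0094, 0.2504]
eef_rot: [0.998, 0.06, 0.003, -0.0]
wrist_force: [0.8, -0.0, -2.0]
width: 0.174
```

>>> jog_arm:
  commands:
    - [[-0.023, 0.031, 0, 0, -1], [-0.046, 0.062, 0, 0, -1], [-0.069, 0.093, 0, 0, -1], [-0.092, 0.124, 0, 0, -1], [-0.092, 0.124, 0, 0, -1], [-0.092, 0.124, 0, 0, -1]]

```text
time: 33.5
eef_pos: [0.5064, -0.1262, 0.2465]
eef_rot: [0.998, 0.059, 0.001, -0.0]
wrist_force: [-0.3, 0.8, -1.7]
width: 0.176
```

```bash
python3 look.py w13; python3 -c "
from h import *
print(go([.408,-.3006,.12],0))"
```

```text
33.5 [ 0.5064 -0.1262  0.2465] 0.11730267488790269 0.17632868218332218
disc [47. 27.] 201 [ 0.6212  0.0814 15.5387  8.3236  0.1234] z 0.0723 hsv [ 26.  13. 145.]
disc [ 62. 179.] 93 [ 0.4923  0.0737 11.5584  5.1535  0.4895] z 0.0729 hsv [100.   9.  93.]
[-0.1192  0.1625  0.1261  0.1184]
```

View pics/w13.png

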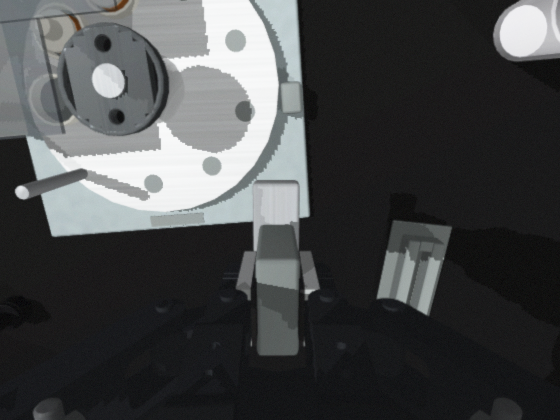

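The hole mouths are at (103,43) and (117,117), jars show under the roof, and the empty rest is at (415,265). On to the rest.

>>> jog_arm:
  commands:
    - [[-0.02, 0.027, 0, 0.03, -1], [-0.04, 0.055, 0, 0.06, -1], [-0.06, 0.082, 0.02, 0.09, -1], [-0.08, 0.11, 0.05, 0.118, -1], [-0.1, 0.137, 0.08, 0.118, -1], [-0.119, 0.1625, 0.11, 0.118, -1], [-0.119, 0.1625, 0.126, 0.118, -1], [-0.119, 0.1625, 0.126, 0.118, -1]]

```text
time: 34.22
eef_pos: [0.406, -0.2997, 0.1157]
eef_rot: [1.0, -0.0, -0.002, -0.002]
wrist_force: [-0.6, 0.7, -1.7]
width: 0.177
```

>>> jog_arm:
  commands:
    - [[0, 0, 0, 0, -1], [0, 0, 0, 0, -1]]

```text
time: 34.38
eef_pos: [0.4094, -0.2996, 0.1208]
eef_rot: [1.0, 0.001, 0.001, 0.0]
wrist_force: [0.8, -0.1, -2.1]
width: 0.176
```

```bash
python3 - <<'E'
from h import *
print(go([.408,-.3006,.066],0))
s,c,im,d=snap("wrist","w14")
P=cloud(c,d);z=P[...,2]
for lo,hi,nm in((.020,.029,"rest"),(.145,.16,"grip")):
    m=(z>lo)&(z<hi)&(abs(P[...,0]-.407)<.06)&(abs(P[...,1]+.3)<.03); print(nm,m.sum(),np.round(rect(P[m]),4))
# holes from w13 with depth: need that pose's camera: T_w13 = from w14's tool offset
ci=camera_info("wrist"); s2=sense(); 
def H(p,yaw): 
    T=np.eye(4); T[:3,:3]=(R.from_euler('z',yaw)*R.from_quat([1,0,0,0])).as_matrix(); T[:3,3]=p; return T
T2=H(s2["eef_pos"],toolyaw(s2)); cft=np.array(ci["camera_from_world"])@T2
ci["camera_from_world"]=cft@np.linalg.inv(H([.5064,-.1262,.2465],.1173))
g=cv2.cvtColor(cv2.imread("pics/w13.png"),cv2.COLOR_BGR2GRAY); v,u=np.mgrid[:420,:560]; pts=[]
for a,b in((103,43),(117,117)):
    k=(np.hypot(u-a,v-b)<12)&(g<30); n,l,st,ce=cv2.connectedComponentsWithStats(k.astype(np.uint8)); i=1+np.argmax(st[1:,4]); pts.append(onz(ci,ce[i],.114))
e=pts[0]-pts[1]; print(np.round(pts,4),"len",np.hypot(*e[:2]),"yaw",np.arctan2(e[1],e[0]))
E
```

```text
[-0.0015  0.001   0.0548  0.0019]
rest 2653 [ 4.18400e-01 -3.00000e-01  7.62741e+01  4.21646e+01  7.10000e-03]
grip 6038 [ 0.41   -0.2975 39.4697 39.2481 -0.6703]
[[0.6077 0.0118 0.114 ]
 [0.5576 0.0017 0.114 ]] len 0.0511422221796354 yaw 0.19837071500969167
```

The collar yaw is 0.198 (0.201 at the start), so it is fully tight again. I lower the spanner into the rest.

>>> jog_arm:
  commands:
    - [[-0.001, 0.001, 0.02, 0, -1], [-0.001, 0.001, 0.035, 0, -1], [-0.001, 0.001, 0.043, 0, -1], [-0.001, 0.001, 0.05, 0, -1], [-0.001, 0.001, 0.054, 0, -1], [-0.001, 0.001, 0.054, 0, -1], [-0.001, 0.001, 0.054, 0, -1]]

```text
time: 35.02
eef_pos: [0.4075, -0.3013, 0.0662]
eef_rot: [1.0, 0.0, 0.0, 0.0]
wrist_force: [0.8, -0.5, -2.1]
width: 0.174
```

>>> jog_arm:
  commands:
    - [[0, 0, 0.001, 0, -1], [0, 0, 0.002, 0, -1], [0, 0, 0.003, 0, -1], [0, 0, 0.003, 0, -1]]

```text
time: 35.35
eef_pos: [0.4078, -0.3016, 0.0656]
eef_rot: [1.0, 0.0, 0.001, 0.001]
wrist_force: [-13.6, 12.8, 51.3]
width: 0.174
```

>>> jog_arm:
  commands:
    - [[0, 0, -0.002, 0, -1], [0, 0, -0.0025, 0, -1], [0, 0, -0.0025, 0, -0.2], [0, 0, -0.0025, 0, 0], [0, 0, -0.0025, 0, 0.2], [0, 0, -0.0025, 0, 0.2], [0, 0, -0.03, 0, 0.2], [0, 0, -0.07, 0, 0.2]]

```text
time: 36.02
eef_pos: [0.4049, -0.2998, 0.1303]
eef_rot: [1.0, -0.0, -0.003, -0.002]
wrist_force: [0.3, -0.8, 0.8]
width: 0.597
```

>>> jog_arm:
  commands:
    - [[0, 0, -0.04, 0, 0.2], [0, 0, -0.08, 0, 0.2], [0, 0, -0.12, 0, 0.2], [-0.04, 0, -0.13, 0, 0.2], [-0.06, 0, -0.13, 0, 0.2], [-0.06, 0, -0.13, 0, 0.2], [-0.06, 0, -0.13, 0, 0.2]]

```text
time: 36.6
eef_pos: [0.3464, -0.3014, 0.2628]
eef_rot: [1.0, -0.001, 0.0, 0.0]
wrist_force: [1.3, -1.2, 0.2]
width: 0.601
```

```bash
python3 - <<'E'
from h import *
s,c,im,d=snap("wrist","w15"); P=cloud(c,d);z=P[...,2]; print(s["time"],s["eef_pos"])
for lo,hi,nm in((.088,.102,"grip"),(.031,.042,"bar"),(.018,.029,"rest")):
    m=(z>lo)&(z<hi)&(abs(P[...,0]-.407)<.06)&(abs(P[...,1]+.3)<.03); print(nm,m.sum(),np.round(rect(P[m]),4),np.median(z[m]))
t,_=get_image("top"); cv2.imwrite("pics/top1.png",t)
a=cv2.resize(im[60:360,120:440],(427,400)); b=cv2.resize(t[110:310,140:440],(600,400))
cv2.imwrite("pics/fin.png",cv2.resize(np.hstack([a,b]),(800,312)))
E
```

```text
36.6 [ 0.34644276 -0.30142976  0.26278095]
grip 865 [ 4.06700e-01 -3.00900e-01  3.95390e+01  1.53239e+01  4.80000e-03] 0.09690673832929239
bar 787 [ 4.06600e-01 -3.01500e-01  6.90270e+01  2.38974e+01 -9.60000e-03] 0.036758632785751845
rest 2164 [ 4.067000e-01 -3.000000e-01  1.004721e+02  4.212370e+01  1.260000e-02] 0.024892059287774427
```

View pics/fin.png

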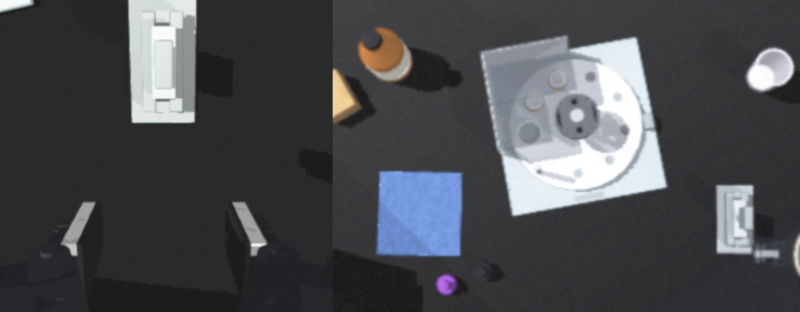

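The final picture shows both jars upright under the roof at (557,78) and (535,102), and the mat empty. The spanner sits in its rest at the same heights as at the start (grip 0.0969 m, bar 0.0368 m). The bystanders and look-alikes have not moved. I hand it in.

```bash
python3 -c "
from plant import *
print(job_done())"
```

```text
the job is handed in; nothing more can be done
None
```

The job is done and handed in at about 37 s of the 210 s. In order: I loosened the collar with the spanner seated in both holes and turned the carousel to load by its post. I stood the two jars in pockets 1 and 0, turned back to run, tightened the collar to its stop and put the spanner back in its rest. While the carousel was turned and loaded, the spanner stayed seated in the loose collar.

**What the last checks showed**
- **Collar:** the hole axis is at yaw 0.198 rad, against 0.201 at the start. The torque rose to 1.5 N m at the tight stop.
- **Spanner:** its heights and position in the rest match the start to about 1 mm.
- **Jars:** both stand upright in their pockets under the cover, and the mat is empty.
- **Bystanders and look-alikes:** none has visibly moved.

**What was not exact**
- **Carousel angle:** it rests about 0.03 rad from where it started at run. That is within the stated detent friction, so I left it.
- **Rest contact:** setting the spanner down pressed briefly to 51 N at the wrist. The limit there is 120 N, and I relaxed it before letting go.

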